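# Clear the cut pieces out of the cut-off jig and reset its stop

### The job

Clear the cut-off jig for the next cut: push the sliding stop bolt all the way back, until its red tip is flush with the fence, and sweep the three short cut pieces along the trough with your fingers until all of them have dropped into the grey steel tray at its end; then push on the bolt's brass knob until the bolt is fully out across the trough again. Push everything, do not pick up or lift the pieces, and leave the taped bundle of battens, the glue bottle and the sanding block where they are.

Things in the scene. Friction and masses are not known exactly. Their poses are not given: they have to be found in the camera images.
- jig: wooden cut-off jig fixed to the bench: a straight trough with a tall fence along one side and a low lip along the other. Origin on the bench top (z = 0) under the trough's centre line where the stop bolt crosses it. Its x points across the trough to the fence, its y along the trough towards the stock, so -y leads to the tray. The bed is 30 mm above the bench and runs from y = +260 mm to y = -27 mm.
- trough_end (a point): centre of the bed's open end, 27 mm past the bolt, on the bed (30 mm above the bench); axes as the jig's. The trough is 60 mm wide: fence face 30 mm to +x, inside of the lip 30 mm to -x. Fence 12 mm thick, its top 64 mm above the bench; behind it the bolt's steel keeper, 8 mm more. Lip 6 mm thick, its top 36 mm above the bench. Only the bolt bars the way to the tray.
- stop_bolt (a joint): how far the stop bolt is drawn back along the jig's x (m): 0 = fully out across the trough, tip 9 mm past the front of the lip; 0.075 = tip flush with the fence face; 0.077 = limit. Steel bar 18 mm wide, underside 38 mm, top 52 mm above the bench: 2 mm over the lip, and no piece passes under it. It slides stiffly (2 to 4 N) and stays where it is left.
- bolt_tip (a point): centre of the flat end of the bolt's red tip (18 mm wide, 14 mm high), 45 mm above the bench; it is pushed along the jig's +x
- bolt_knob (a point): centre of the rear face of the bolt's round brass knob (26 mm across), 45 mm above the bench, behind the fence: 61 mm from the trough's centre line when the bolt is out, 136 mm when it is drawn back; it is pushed along the jig's -x
- tray: open grey sheet-steel tray, fixed, 130 mm (its x) by 116 mm (its y) by 26 mm high outside, walls and floor 3 mm; origin at the centre of its underside on the bench; its +y wall stands against the open end of the bed, its rim 4 mm below the bed; turned as the jig.
- piece_a: one of three short cut pieces of pale square batten, 19 mm wide (its x), 39 mm long (its y), 16 mm high, 15 g; origin at the centre of its underside. It starts lying on the bed of the trough, upstream of the bolt.
- piece_b: one of three short cut pieces of pale square batten, 19 mm wide (its x), 39 mm long (its y), 16 mm high, 15 g; origin at the centre of its underside. It starts lying on the bed of the trough, upstream of the bolt.
- piece_c: one of three short cut pieces of pale square batten, 19 mm wide (its x), 39 mm long (its y), 16 mm high, 15 g; origin at the centre of its underside. It starts lying on the bed of the trough, upstream of the bolt.
- bundle: uncut stock: three pale battens taped side by side with two bands of masking tape, 57 mm (its x) by 130 mm (its y) by 16 mm, origin at the centre of its underside; loose, lies in the trough at the stock end, its sawn end at least 45 mm behind the hindmost piece; must stay where it is
- vice_back (a point): middle of the upper back edge of the fixed blue bench vice, which always stands at the bench's edge between the robot and the jig; the vice is up to 156 mm tall and its back about 110 mm wide, running at 45 degrees to the world axes (along x = y). Only an obstacle: keep the gripper's body and wrist clear of it.
- glue_a: white squeeze glue bottle with a pointed tip, 48 mm across, 154 mm tall, standing loose behind the fence; origin at the centre of its underside; must stay where it is
- sand_block: cork sanding block, 58 x 105 x 34 mm (x, y, z), lying loose behind the fence; origin at the centre of its underside; must stay where it is

How it is judged:
By the outcome, as a careful person would: the job done as asked, in the order asked, and still so for the second after the job is handed in, with the robot touching nothing.
It also fails if it takes over 64 s, if anything falls off the work surface, if the arm or the gripper's body presses on something with over 40 N, if the wrist force passes 120 N, or if a joint passes its speed limit or range.

### The arm

A 6-joint arm with a two-finger parallel gripper is mounted at the origin on a cart in front of the work surface, level with it; the furniture and walls round the work are solid. World frame = base frame: x ahead of the robot, y to its left, z up, the work surface at z = 0. Lengths are in m, angles in rad, forces in N, time in s.
With the tool pointing down it reaches from about 0.35 to 0.725 m from the base axis. Payload 4.3 kg.
Tool frame: the origin (TCP) lies midway between the tips of the shut fingers; the grasp point (between the pads) lies 19 mm behind it; x points along the fingers, z is the direction in which the jaws open and shut, and the axes are right-handed (so a half turn about x gives the same grasp; the last joint's range is limited). The gripper opens to 85 mm and grips with 20 to 120 N. Pads are 22 mm wide; open, the fingers measure 114 mm over their backs; the gripper's body (76 mm by 85 mm) begins 54 mm behind the grasp point. The pads swing forward as they close: fully open they stand 13 mm farther back than shut.
Start: joints at [-1.445, 0.377, 0.081, 1.274, 0, 1.46], TCP at [0.134, -0.559, 0.231] pointing down, gripper open.
Joint ranges: [-2.72, 2.72], [-0.84, 1.66], [-1.02, 1.22], [-1.77, 2.12], [-1.37, 1.28], [-3.14, 3.14]. Speed limits (rad/s): [2.57, 2.57, 3.14, 3.14, 3.14, 3.14].

### API

Orientations are given as a unit quaternion [x, y, z, w].
In Python, from bench import observe, snapshot, sign_off gives the robot as it stands.
- The arm moves only by the tool arm_command, never from a script. Its argument "series" is a list of rows, each a list of 6 numbers: the shift along the tool's x, y, z in m, then the turn, a rotation vector about the tool's x, y, z in rad. In form: [[dx, dy, dz, rx, ry, rz], ...]. A call has exactly 8 rows; each row is the pose to reach, as a shift and turn from the pose commanded when the call began, along the tool's axes at that moment; what a row does not reach only later rows make up. A row lasts 1/12 s, in which the tool goes at most 41.7 mm and 7.16 degrees, less where a joint would pass 70% of its speed; a pose out of reach is approached as far as the arm can. A call with a gripper value outside its range is refused whole. "grip" is the gripper command: -1 is fully open, 1 is shut, values between are in proportion, set as the call begins (left out, the last holds). The fingers move at their own pace and stop on an object; "newtons" is the grip in N (left out, the last holds). Time passes only in rows, so rows that repeat a pose let the fingers close, or fill a call up. It gives the time, the measured TCP pose, the force and the opening at its end, in the units of the state.
- observe(): the state, without advancing time (a new reading comes with each control period).
- snapshot(name): name is "scene" or "top" or "wrist"; returns a dict with "frame" (384x512x3 uint8, red, green, blue), "intrinsics" (3x3 intrinsics, pixels), "R" (3x3) and "t" (3): a world point X has camera coordinates R X + t. Camera axes: x right, y down, z forward; pixel columns grow to the right and rows downward; lengths in m; the calibration is good to about 2 mm. A picture is of the moment at which its call begins. There is no depth.
- sign_off(): hands the job in, once; it reports no verdict.
The state is a dict: "time_s": time; "joint_pos": joint angles; "qd": joint speeds; "effort": joint torques, N m; "ee_pos": TCP position; "tcp_rot": TCP orientation; "ft_force": force on the tool from outside, world axes, zero at the start; "wrist_torque": the same for the moment, N m; "width": finger opening in m.
Only numpy, scipy, OpenCV 4.12 (cv2) and the standard library are available. Lean on these libraries where they do the work, as an engineer would, in place of code of your own. Each camera call takes 0.05 s, during which the arm holds its last target.

## Working session

There is one attempt and no reset: what is moved stays moved. The work goes in short steps, Python scripts to look and compute and a tool call to move; the robot and the scene stay as the last step left them, time stands still between calls to the robot, and variables do not carry over. Pictures are saved under pics/ and viewed, and the job is handed in when it is done.

Besides the shell and the picture viewer there is one more tool, called after "Request:" as name(argument=value, ...), one argument or row to a line, values as JSON. arm_command: Moves the arm, as the interface text tells. Its arguments: {"type":"object","properties":{"series":{"type":"array","items":{"type":"array","items":{"type":"number"}}},"grip":{"type":"number"},"newtons":{"type":"number"}},"required":["series"]}

```bash
mkdir -p pics; ls; cat > h.py <<'E'
import numpy as np,cv2
from bench import observe,snapshot,sign_off
def snap(n,f):
    s=snapshot(n); cv2.imwrite('pics/'+f+'.png',cv2.cvtColor(s['frame'],cv2.COLOR_RGB2BGR)); 
    np.savez('pics/'+f+'.npz',**{k:np.array(v) for k,v in s.items()}); return s
def load(f): return dict(np.load('pics/'+f+'.npz'))
def ray(s,uv,z):
    K,R,t=map(np.array,(s['intrinsics'],s['R'],s['t'])); d=R.T@np.linalg.solve(K,[uv[0],uv[1],1]); c=-R.T@t
    return c+d*(z-c[2])/d[2]
def proj(s,X):
    p=np.array(s['intrinsics'])@(np.array(s['R'])@np.array(X)+np.array(s['t'])); return p[:2]/p[2]
E
python3 - <<'E'
from h import *
for n in('scene','top','wrist'):
    s=snap(n,n+'0'); print(n,-np.array(s['R']).T@s['t'])
o=observe(); print(o)
E
```

```text
pics
scene [ 0.1142522  -0.78640392  0.54208408]
top [ 0.39384631 -0.23748998  0.95594713]
wrist [ 0.20162243 -0.54307762  0.37427339]
{'time_s': 0.15, 'joint_pos': array([-1.44526883e+00,  3.77964468e-01,  7.99664930e-02,  1.27441348e+00,
        8.91684830e-06,  1.46052649e+00]), 'qd': array([ 1.67619769e-03, -2.89520121e-03,  4.91060442e-03, -6.01480868e-04,
       -2.15460176e-04,  2.14732650e-05]), 'effort': array([ 2.34803781e-03, -4.64036286e+01,  2.70169830e+01,  1.38666329e-02,
        3.75202069e-05,  4.25260680e-06]), 'ee_pos': array([ 0.13429391, -0.55859059,  0.23054906]), 'tcp_rot': array([ 0.43811893,  0.55574632, -0.43731306,  0.55493704]), 'ft_force': array([-0.2214808 ,  0.62997377, -0.07002915]), 'wrist_torque': array([-0.02131193, -0.02380734,  0.03683495]), 'width': 0.08566420814599401}
```

View pics/scene0.png

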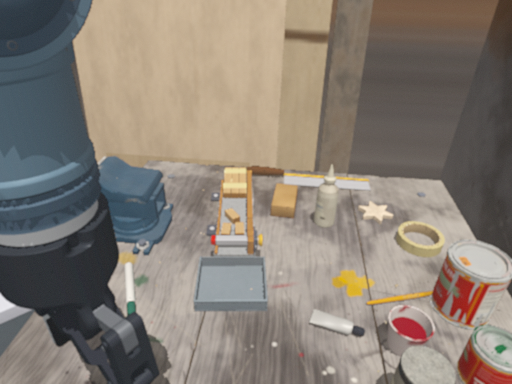

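View pics/top0.png

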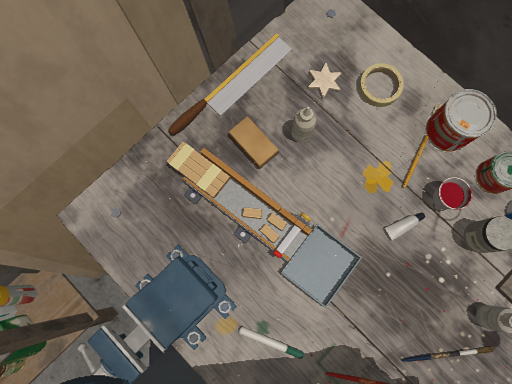

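View pics/wrist0.png

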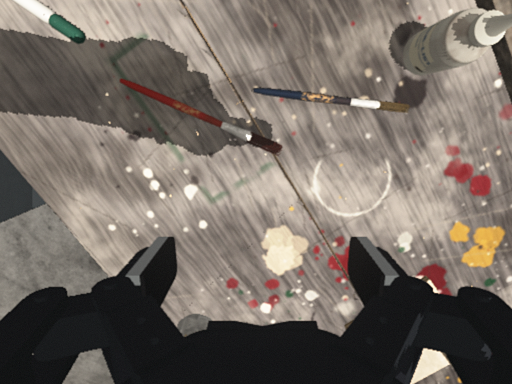

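```bash
python3 - <<'E'
from h import *
im=cv2.imread('pics/top0.png')
c=im[130:310,150:370]; cv2.imwrite('pics/crop0.png',cv2.resize(c,None,fx=3.3,fy=3.3,interpolation=cv2.INTER_CUBIC))
s=load('top0')
hsv=cv2.cvtColor(im,cv2.COLOR_BGR2HSV)
for n,p in dict(tray1=(317,227),).items(): print(n,ray(s,p,.026))
m=((hsv[...,0]<8)|(hsv[...,0]>172))&(hsv[...,1]>150)&(hsv[...,2]>100); m[:, :260]=0;m[:,300:]=0;m[:230]=0;m[270:]=0
ys,xs=np.nonzero(m);print('red',xs.mean(),ys.mean(),len(xs),ray(s,(xs.mean(),ys.mean()),.050))
E
```

```text
tray1 [ 0.49161562 -0.3546007   0.026     ]
red 277.1025641025641 253.6153846153846 39 [ 0.43394599 -0.2688696   0.05      ]
```

View pics/crop0.png

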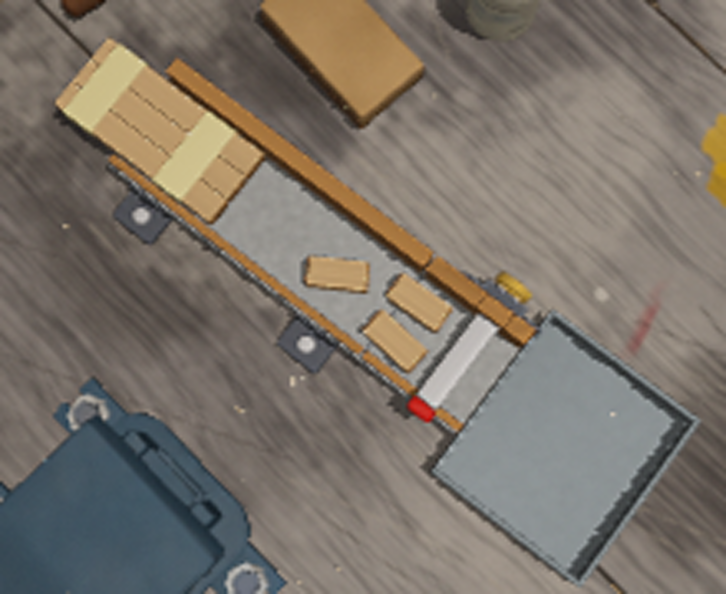

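```bash
python3 - <<'E'
from h import *
s=load('top0')
P=lambda u,v,z: ray(s,(150+(u+.5)/3.3-.5,130+(v+.5)/3.3-.5),z)
T=[P(*p,.026) for p in((553,313),(695,420),(580,581),(432,468))]
for t in T: print(t)
c=np.mean(T,0);print('tray c',c)
ey=(T[0]-T[1]+T[3]-T[2]);ex=(T[0]-T[3]+T[1]-T[2])
print([np.linalg.norm(T[i]-T[i-1]) for i in range(4)])
ey/=np.linalg.norm(ey);ex/=np.linalg.norm(ex);print(ex,ey,np.degrees([np.arctan2(ex[1],ex[0]),np.arctan2(ey[1],ey[0])]))
yaw=np.arctan2(ex[1],ex[0])
# lines: fence top, lip top
def line(a,b,z):
    A,B=P(*a,z),P(*b,z);d=B-A;print(A,B,np.degrees(np.arctan2(d[1],d[0])),np.linalg.norm(d))
print('fence top front');line((167,73),(527,344),.064)
print('fence back');line((177,60),(538,328),.064)
print('lip outer');line((108,160),(457,432),.036)
print('tip');print(P(409,402,.045),P(421,408,.052))
print('knob',P(513,287,.045))
for n,p in dict(bundle_end1=(263,155),bundle_end2=(212,221)).items(): print(n,P(*p,.046))
for n,p in dict(p1=(337,274),p2=(419,303),p3=(394,341)).items(): print(n,P(*p,.046))
E
```

```text
[ 0.49694795 -0.35518726  0.026     ]
[ 0.42941093 -0.44393204  0.026     ]
[ 0.32990569 -0.36870621  0.026     ]
[ 0.39820429 -0.27686157  0.026     ]
tray c [ 0.41361721 -0.36117177  0.026     ]
[np.float64(0.1260365995491923), np.float64(0.11152077562962655), np.float64(0.1247406051514856), np.float64(0.1144558289929799)]
[ 0.79059146 -0.61234397  0.        ] [0.60111402 0.79916327 0.        ] [-37.75918087  53.05027508]
fence top front
[ 0.64550915 -0.10600188  0.064     ] [ 0.47347986 -0.33400216  0.064     ] -127.03504577178165 0.28561898162125926
fence back
[ 0.6541984  -0.11215365  0.064     ] [ 0.48338868 -0.34094532  0.064     ] -126.74403012098104 0.28551985104582084
lip outer
[ 0.59426467 -0.0651759   0.036     ] [ 0.42048278 -0.29220962  0.036     ] -127.43208017977986 0.28590988075779583
tip
[ 0.43849309 -0.26180797  0.045     ] [ 0.43452186 -0.26905623  0.052     ]
knob [ 0.51121038 -0.32776199  0.045     ]
bundle_end1 [ 0.59592936 -0.16736344  0.046     ]
bundle_end2 [ 0.55242133 -0.13551274  0.046     ]
p1 [ 0.51868853 -0.21600817  0.046     ]
p2 [ 0.50052139 -0.26809873  0.046     ]
p3 [ 0.47640693 -0.2523334   0.046     ]
```

```bash
python3 - <<'E'
from h import *
from scipy.spatial.transform import Rotation as Rn
o=observe();R=Rn.from_quat(o['tcp_rot']).as_matrix();print(R.round(3)); print(np.degrees(np.arctan2(R[1,2],R[0,2])))
im=cv2.imread('pics/top0.png')
cv2.imwrite('pics/v0.png',cv2.resize(im[230:370,90:270],None,fx=4,fy=4,interpolation=cv2.INTER_CUBIC))
im=cv2.imread('pics/scene0.png')
cv2.imwrite('pics/v1.png',cv2.resize(im[140:330,80:280],None,fx=3.1,fy=3.1,interpolation=cv2.INTER_CUBIC))
s=load('top0');c=load('scene0')
E
```

```text
[[-0.     0.972  0.234]
 [ 0.002  0.234 -0.972]
 [-1.     0.    -0.002]]
-76.48979995888348
```

View pics/v0.png

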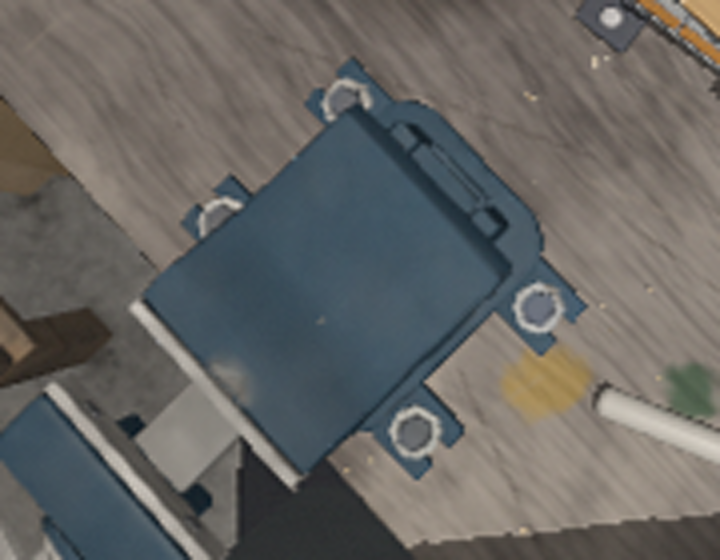

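View pics/v1.png

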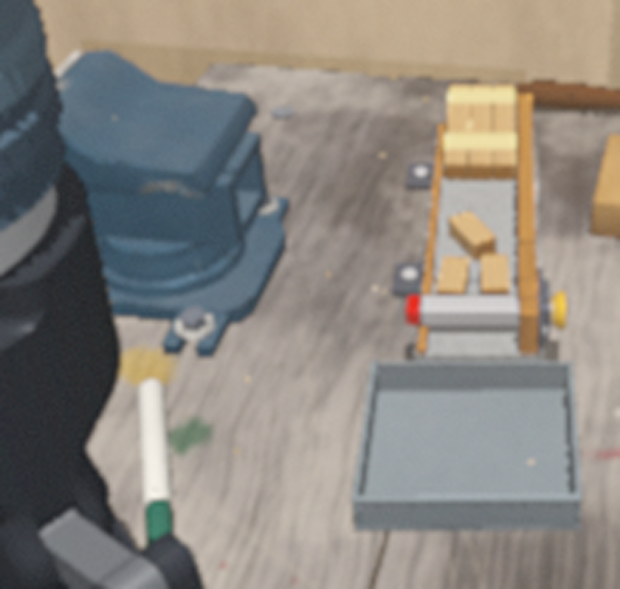

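```bash
python3 - <<'E'
from h import *
s=load('top0')
O=np.array([.4645,-.2935]);a=np.radians(-37);ex=np.array([np.cos(a),np.sin(a)]);ey=np.array([-ex[1],ex[0]])
for p in((177.5,256),(217.5,297.5)):
  for z in(.156,.12):
    X=ray(s,p,z)[:2];print(z,X,(X-O)@ex,(X-O)@ey)
P=lambda u,v,z: ray(s,(150+(u+.5)/3.3-.5,130+(v+.5)/3.3-.5),z)
for n,q,z in(('sb',(360,125),.034),('sbr',(425,70),.034),('glue',(500,35),.0),('knobrear',(522,297),.045),('bundle end',(263,155),.046),('be2',(212,221),.046)):
    X=P(*q,z)[:2];print(n,X,(X-O)@ex,(X-O)@ey)
print(O-.065*ex, O+.16*ex)
c=load('scene0')
for n,l in dict(tip=(-.045,0,.045),knob=(.061,0,.045),fe=(.03,-.027,.064)).items():
    X=np.r_[O+l[0]*ex+l[1]*ey,l[2]];print(n,proj(c,X),proj(s,X))
im=cv2.imread('pics/scene0.png');
E
```

```text
0.156 [ 0.42367111 -0.08476523] -0.1582271229259077 0.14213156098398816
0.12 [ 0.42501331 -0.07789216] -0.16129150630645198 0.14842839596883667
0.156 [ 0.35132722 -0.15918765] -0.17121499500743817 0.03915753293340594
0.12 [ 0.34941373 -0.15566381] -0.17486387125901706 0.04082023039984781
sb [ 0.61913475 -0.2298664 ] 0.08520115189498167 0.1438815674496975
sbr [ 0.65682071 -0.27266368] 0.14105453943885707 0.1323821195155794
glue [ 0.69178189 -0.32571995] 0.20090584017493124 0.11104966265582647
knobrear [ 0.50487379 -0.33336817] 0.05623720494760828 -0.007542579247163617
bundle end [ 0.59592936 -0.16736344] 0.02905328289650886 0.1798332977685433
be2 [ 0.55242133 -0.13551274] -0.02486200676814078 0.1790866099712598
[ 0.41258869 -0.25438202] [ 0.59228168 -0.3897904 ]
tip [210.22319349 239.67807471] [275.83085497 256.35952204]
knob [262.0843576  239.44028308] [306.26307115 215.6761456 ]
fe [247.25291873 240.77818588] [308.92287391 234.5167571 ]
```

Request:
arm_command(
  series=[
    [0,0.02,-0.015,-0.07,0,0],
    [0,0.048,-0.036,-0.15,0,0],
    [0,0.08,-0.06,-0.24,0,0],
    [0,0.112,-0.084,-0.33,0,0],
    [0,0.144,-0.108,-0.42,0,0],
    [0,0.176,-0.132,-0.51,0,0],
    [0,0.208,-0.156,-0.6,0,0],
    [0,0.24,-0.18,-0.69,0,0],
  ],
  grip=1,
  newtons=40,
)

```text
time_s: 0.82
ee_pos: [0.3263, -0.3262, 0.2312]
tcp_rot: [0.223, 0.671, -0.223, 0.671]
ft_force: [1.1, -1.4, 0.4]
width: -0.0003
```

```bash
cat >> h.py <<'E'
from scipy.spatial.transform import Rotation as Rn
O=np.array([.4645,-.2935]);_a=np.radians(-37);ex=np.array([np.cos(_a),np.sin(_a)]);ey=np.array([-ex[1],ex[0]])
def st():
    o=observe();R=Rn.from_quat(o['tcp_rot']).as_matrix();p=o['ee_pos']
    print('t',round(o['time_s'],2),'local',((p[:2]-O)@ex).round(4),((p[:2]-O)@ey).round(4),p[2].round(4),'F loc',(o['ft_force'][:2]@ex).round(2),(o['ft_force'][:2]@ey).round(2),o['ft_force'][2].round(2),'w',round(o['width'],4),'q',o['joint_pos'].round(2))
    return o,R,p
def to(x,y,z):
    o,R,p=st(); T=np.r_[O+x*ex+y*ey,z]
    Rt=np.c_[[0,0,-1],np.r_[ey,0],np.r_[ex,0]] 
    if np.linalg.det(Rt)<0: Rt[:,1]*=-1
    print('d',(R.T@(T-p)).round(4),'rot',Rn.from_matrix(R.T@Rt).as_rotvec().round(3))
E
python3 -c "
from h import *
to(-.085,-.001,.2)"
```

```text
t 0.82 local -0.0907 -0.1093 0.2312 F loc 1.66 -0.44 0.43 w -0.0003 q [-0.92  0.15 -0.23  1.2   0.    1.29]
d [0.0312 0.1082 0.0062] rot [ 0.005 -0.    -0.   ]
```

Request:
arm_command(
  series=[
    [0,0.03,0,0,0,0],
    [0,0.065,0,0.003,0,0],
    [0.01,0.095,0.003,0.005,0,0],
    [0.04,0.105,0.005,0.005,0,0],
    [0.07,0.105,0.005,0.005,0,0],
    [0.1,0.105,0.005,0.005,0,0],
    [0.12,0.105,0.005,0.005,0,0],
    [0.12,0.105,0.005,0.005,0,0],
  ],
)

```text
time_s: 1.48
ee_pos: [0.3897, -0.2443, 0.107]
tcp_rot: [0.227, 0.673, -0.225, 0.667]
ft_force: [-0.2, 0.2, -0.4]
width: 0.0001
```

```bash
python3 -c "
from h import *
to(-.085,-.001,.041)
snap('wrist','w1');snap('scene','s1');snap('top','t1')
a=cv2.imread('pics/s1.png')[100:330,80:330];b=cv2.imread('pics/t1.png')[150:330,170:370]
cv2.imwrite('pics/s1c.png',np.hstack([cv2.resize(a,(400,368)),cv2.resize(b,(400,368))]))"
```

```text
t 1.48 local -0.0893 -0.0057 0.107 F loc -0.27 0.02 -0.42 w 0.0001 q [-0.7   0.24 -0.45  0.89 -0.    1.52]
d [0.066  0.0047 0.0049] rot [-0.004 -0.009 -0.   ]
```

View pics/s1c.png

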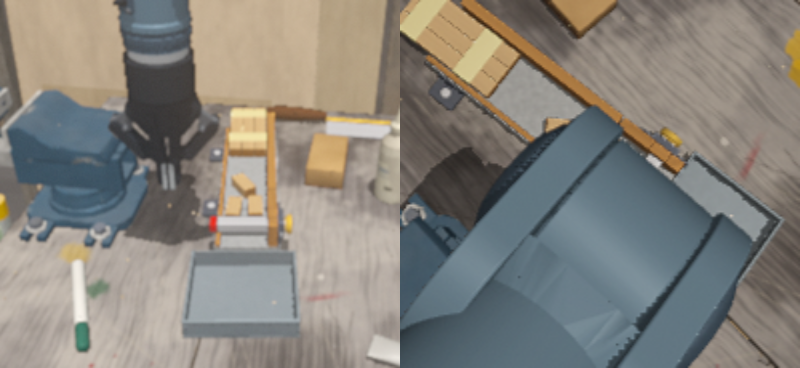

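View pics/w1.png

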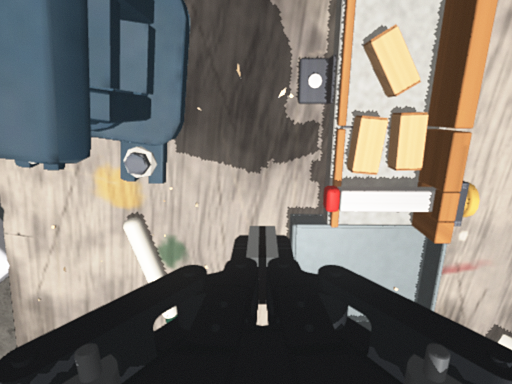

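Request:
arm_command(
  series=[
    [0.0,0.004,0.008,-0.004,-0.009,0],
    [0.015,0.005,0.014,-0.004,-0.009,0],
    [0.035,0.005,0.014,-0.004,-0.009,0],
    [0.055,0.005,0.014,-0.004,-0.009,0],
    [0.065,0.005,0.014,-0.004,-0.009,0],
    [0.065,0.005,0.014,-0.004,-0.009,0],
    [0.065,0.005,0.014,-0.004,-0.009,0],
    [0.065,0.005,0.014,-0.004,-0.009,0],
  ],
)

```text
time_s: 2.3
ee_pos: [0.4084, -0.2528, 0.0479]
tcp_rot: [0.223, 0.666, -0.226, 0.675]
ft_force: [-0.2, -1.2, -0.1]
width: 0.0001
```

```bash
python3 -c "
from h import *
to(.015,-.001,.041)
s=snap('wrist','w2');snap('scene','s2')
for l in ((-.045,.009,.052),(-.045,-.009,.052),(.03,-.027,.064),(.03,.1,.064),(.0,.18,.046)): print(l,proj(s,np.r_[O+l[0]*ex+l[1]*ey,l[2]]))
a=cv2.imread('pics/s2.png')[120:300,120:320]
cv2.imwrite('pics/s2c.png',cv2.resize(a,None,fx=3,fy=3))"
```

```text
t 2.3 local -0.0693 -0.0012 0.0479 F loc 0.57 -1.04 -0.06 w 0.0001 q [-0.69  0.32 -0.51  0.73  0.    1.53]
d [0.008  0.0002 0.0842] rot [-0.     0.012  0.   ]
(-0.045, 0.009, 0.052) [306.4259256  226.94709866]
(-0.045, -0.009, 0.052) [305.02871839 258.04293311]
(0.03, -0.027, 0.064) [451.71541435 299.90015599]
(0.03, 0.1, 0.064) [507.88065704  26.19357655]
(0.0, 0.18, 0.046) [ 439.32182216 -193.27635004]
```

View pics/s2c.png

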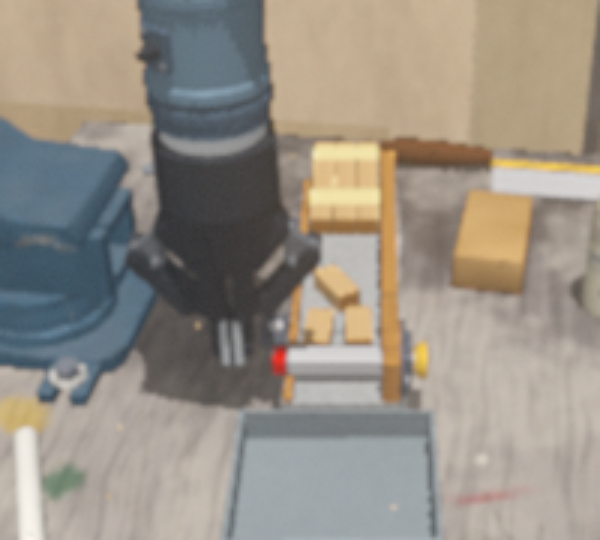

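View pics/w2.png

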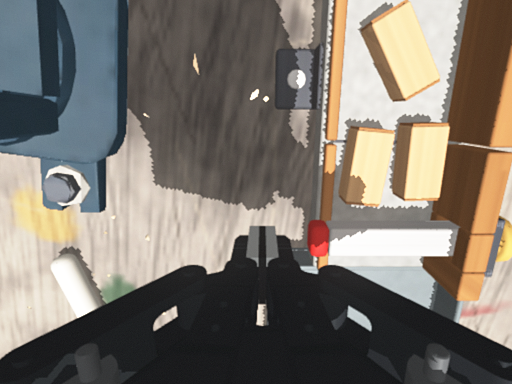

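Request:
arm_command(
  series=[
    [0.004,0.001,0,0,0.006,0],
    [0.007,0.002,0,0,0.012,0],
    [0.007,0.002,0,0,0.012,0],
    [0.007,0.002,0.006,0,0.012,0],
    [0.007,0.002,0.012,0,0.012,0],
    [0.007,0.002,0.018,0,0.012,0],
    [0.007,0.002,0.024,0,0.012,0],
    [0.007,0.002,0.03,0,0.012,0],
  ],
)

```text
time_s: 3.07
ee_pos: [0.432, -0.2681, 0.0393]
tcp_rot: [0.225, 0.672, -0.224, 0.669]
ft_force: [-2.0, 2.2, 0.9]
width: -0.0002
```

```bash
python3 -c "
from h import *
to(.015,.001,.041)
s=snap('wrist','w3')"
```

```text
t 3.07 local -0.0413 0.0007 0.0393 F loc -2.9 0.55 0.91 w -0.0002 q [-0.68  0.4  -0.43  0.75 -0.    1.54]
d [-0.0019  0.0003  0.0562] rot [-0.    -0.005  0.   ]
```

View pics/w3.png

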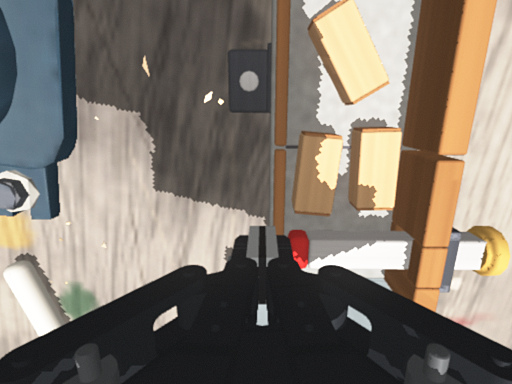

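Request:
arm_command(
  series=[
    [-0.001,0,0.006,0,0,0],
    [-0.002,0,0.012,0,0,0],
    [-0.002,0,0.018,0,0,0],
    [-0.002,0,0.024,0,0,0],
    [-0.002,0,0.03,0,0,0],
    [-0.002,0,0.036,0,0,0],
    [-0.002,0,0.042,0,0,0],
    [-0.002,0,0.046,0,0,0],
  ],
)

```text
time_s: 3.78
ee_pos: [0.4697, -0.2966, 0.0415]
tcp_rot: [0.225, 0.671, -0.224, 0.67]
ft_force: [-3.3, 1.6, -0.4]
width: -0.0
```

```bash
python3 -c "
from h import *
to(.015,.001,.041)
s=snap('wrist','w4')"
```

```text
t 3.78 local 0.006 0.0007 0.0415 F loc -3.64 -0.73 -0.43 w -0.0 q [-0.68  0.47 -0.29  0.81 -0.    1.54]
d [0.0005 0.0003 0.009 ] rot [-0.    -0.002  0.   ]
```

View pics/w4.png

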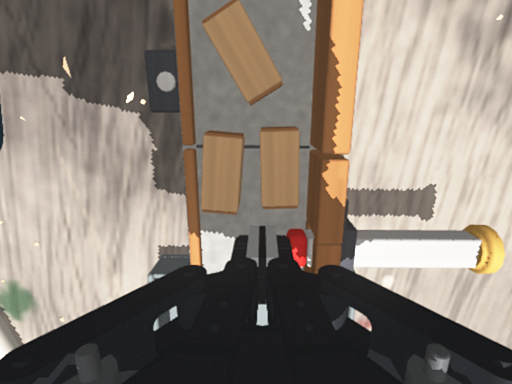

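Request:
arm_command(
  series=[
    [0,0,0.002,0,0,0],
    [0,0,0.004,0,0,0],
    [0,0,0.006,0,0,0],
    [0,0,0.007,0,0,0],
    [0,0,0.008,0,0,0],
    [0,0,0.009,0,0,0],
    [0,0,0.009,0,0,0],
    [0,0,0.009,0,0,0],
  ],
)

```text
time_s: 4.5
ee_pos: [0.4763, -0.3015, 0.0416]
tcp_rot: [0.225, 0.671, -0.224, 0.67]
ft_force: [-2.5, 0.4, 0.5]
width: -0.0003
```

```bash
python3 -c "
from h import *
to(.015,.001,.041)
s=snap('wrist','w5')
for l in ((.03,.02,.064),(.03,-.027,.064),(.03,-.01,.045),(.03,.01,.045),(.136,0,.045)): print(l,proj(s,np.r_[O+l[0]*ex+l[1]*ey,l[2]]))
cv2.imwrite('pics/w5c.png',cv2.resize(cv2.imread('pics/w5.png')[190:300,180:350],None,fx=4,fy=4,interpolation=2))"
```

```text
t 4.5 local 0.0143 0.0007 0.0416 F loc -2.25 -1.21 0.53 w -0.0003 q [-0.68  0.48 -0.27  0.82 -0.    1.54]
d [0.0006 0.0003 0.0007] rot [-0.    -0.002  0.   ]
(0.03, 0.02, 0.064) [294.31152025 224.25805667]
(0.03, -0.027, 0.064) [291.41756558 312.86939269]
(0.03, -0.01, 0.045) [288.91442233 262.57086666]
(0.03, 0.01, 0.045) [289.88591341 228.31363797]
(0.136, 0, 0.045) [488.6280514  245.99766779]
```

View pics/w5c.png

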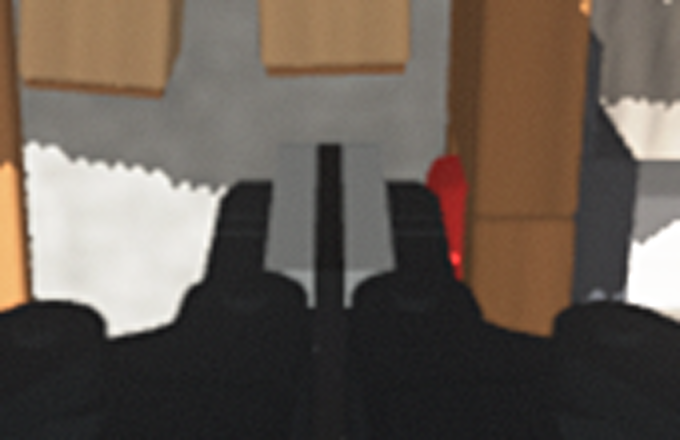

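Request:
arm_command(
  series=[
    [0,0,0.001,0,0,0],
    [0,0,0.002,0,0,0],
    [0,0,0.003,0,0,0],
    [0,0,0.0035,0,0,0],
    [0,0,0.004,0,0,0],
    [0,0,0.0045,0,0,0],
    [0,0,0.005,0,0,0],
    [0,0,0.005,0,0,0],
  ],
)

```text
time_s: 5.22
ee_pos: [0.4784, -0.3031, 0.0414]
tcp_rot: [0.225, 0.673, -0.224, 0.668]
ft_force: [-7.2, 3.9, 7.6]
width: -0.0002
```

```bash
python3 -c "
from h import *
to(.015,.001,.041)
s=snap('wrist','w6');snap('scene','s6')
a=cv2.resize(cv2.imread('pics/w6.png')[190:300,180:350],None,fx=3,fy=3,interpolation=2)
b=cv2.resize(cv2.imread('pics/s6.png')[200:270,190:290],None,fx=5,fy=5,interpolation=2)
cv2.imwrite('pics/w6c.png',a);cv2.imwrite('pics/s6c.png',b)"
```

```text
t 5.22 local 0.0169 0.0007 0.0414 F loc -8.14 -1.19 7.62 w -0.0002 q [-0.68  0.49 -0.26  0.83 -0.    1.54]
d [ 0.0005  0.0003 -0.0019] rot [-0.    -0.006  0.   ]
```

View pics/w6c.png

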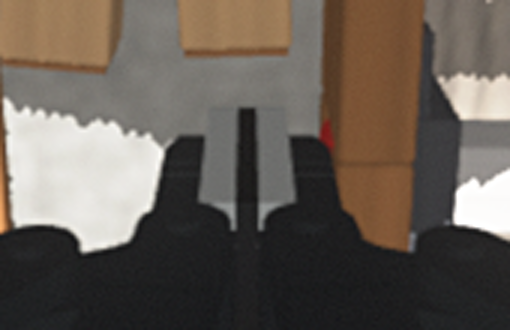

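View pics/s6c.png

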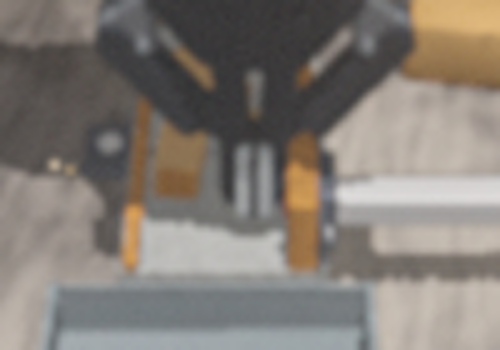

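Request:
arm_command(
  series=[
    [0,0,-0.004,0,0,0],
    [0,0,-0.008,0,-0.08,0],
    [0,0,-0.008,0,-0.16,0],
    [0,0,-0.008,0,-0.25,0],
    [0,0,-0.006,0,-0.25,0],
    [0,0,-0.004,0,-0.25,0],
    [0,0,-0.002,0,-0.25,0],
    [0,0,-0.001,0,-0.25,0],
  ],
)

```text
time_s: 5.98
ee_pos: [0.4814, -0.3053, 0.0428]
tcp_rot: [0.195, 0.582, -0.25, 0.748]
ft_force: [-6.5, 4.7, 8.5]
width: 0.0001
```

```bash
python3 -c "
from h import *
to(.015,.001,.041)
s=snap('wrist','w7');snap('scene','s7')
a=cv2.resize(cv2.imread('pics/w7.png')[190:300,180:350],None,fx=3,fy=3,interpolation=2)
b=cv2.resize(cv2.imread('pics/s7.png')[200:270,190:290],None,fx=5,fy=5,interpolation=2)
cv2.imwrite('pics/w7c.png',a);cv2.imwrite('pics/s7c.png',b)"
```

```text
t 5.98 local 0.0206 0.0007 0.0428 F loc -8.0 -0.17 8.46 w 0.0001 q [-0.68  0.33 -0.57  0.43  0.01  1.54]
d [ 0.0004  0.0003 -0.0059] rot [-0.     0.248 -0.   ]
```

View pics/w7c.png

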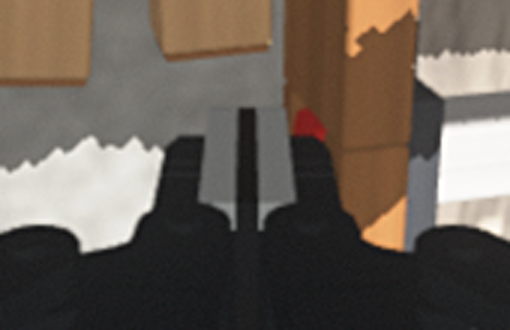

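View pics/s7c.png

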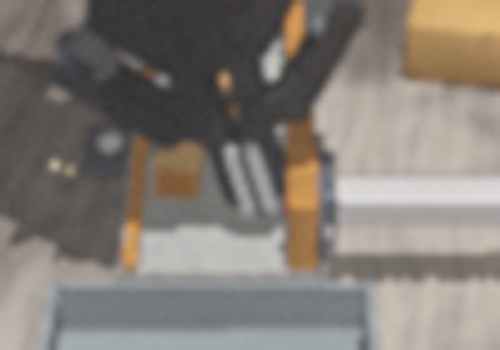

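Request:
arm_command(
  series=[
    [-0.001,0,-0.005,0,0,0],
    [-0.003,0,-0.012,0,0,0],
    [-0.006,0,-0.023,0,0,0],
    [-0.015,0,-0.026,0,0.06,0],
    [-0.03,0,-0.025,0,0.12,0],
    [-0.047,0,-0.024,0,0.18,0],
    [-0.07,0,-0.02,0,0.25,0],
    [-0.09,0,-0.016,0,0.25,0],
  ],
)

```text
time_s: 6.75
ee_pos: [0.4513, -0.2829, 0.1266]
tcp_rot: [0.225, 0.672, -0.224, 0.669]
ft_force: [0.6, -1.8, 0.7]
width: 0.0
```

```bash
python3 -c "
from h import *
to(0,.145,.1)
s=snap('wrist','w8');snap('scene','s8')
for l in ((.03,.02,.064),(.03,-.027,.064),(.03,-.01,.045),(.03,.01,.045),(.136,0,.045)): print(l,proj(s,np.r_[O+l[0]*ex+l[1]*ey,l[2]]))
b=cv2.resize(cv2.imread('pics/s8.png')[200:270,190:290],None,fx=5,fy=5,interpolation=2)
cv2.imwrite('pics/s8c.png',b)"
```

```text
t 6.75 local -0.0169 0.0005 0.1266 F loc 1.59 -1.09 0.74 w 0.0 q [-0.68  0.35 -0.24  0.99 -0.    1.54]
d [0.0265 0.1445 0.0169] rot [-0.001 -0.004  0.   ]
(0.03, 0.02, 0.064) [324.57423832 180.17167571]
(0.03, -0.027, 0.064) [321.05018096 239.00632803]
(0.03, -0.01, 0.045) [317.72518205 210.22261281]
(0.03, 0.01, 0.045) [319.01293168 186.77974454]
(0.136, 0, 0.045) [448.566935   198.78104856]
```

View pics/w8.png

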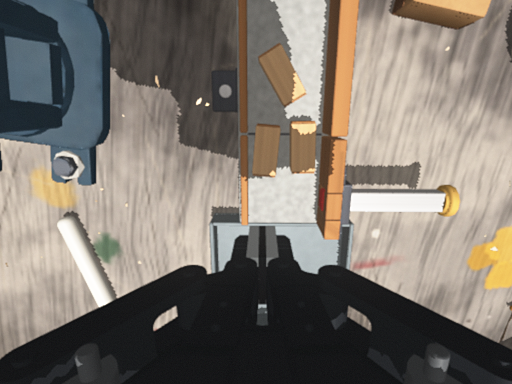

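View pics/s8c.png

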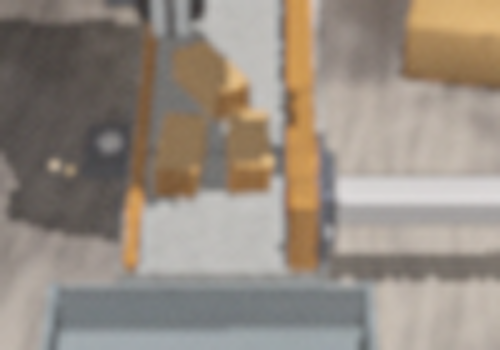

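```bash
python3 -c "
from h import *
s=load('w8')
for l in ((.042,-.027,.064),(.136,0,.058),(.136,-.013,.045),(.05,-.009,.052),(.05,.009,.052)): print(l,proj(s,np.r_[O+l[0]*ex+l[1]*ey,l[2]]))
b=cv2.resize(cv2.imread('pics/w8.png')[130:250,300:470],None,fx=4.5,fy=4.5,interpolation=2)
cv2.imwrite('pics/w8c.png',b)"
```

```text
(0.042, -0.027, 0.064) [336.49490285 239.03144637]
(0.136, 0, 0.058) [459.0051806  203.73518575]
(0.136, -0.013, 0.045) [445.83677888 213.8163388 ]
(0.05, -0.009, 0.052) [344.37997683 211.9767419 ]
(0.05, 0.009, 0.052) [346.14164163 190.3051644 ]
```

View pics/w8c.png

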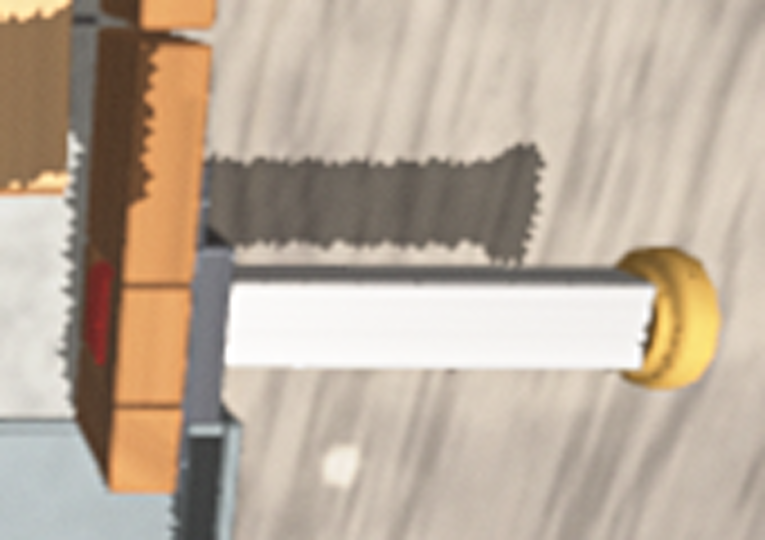

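```bash
python3 -c "
from h import *
s=load('w8'); im=cv2.imread('pics/w8.png')
hsv=cv2.cvtColor(im,cv2.COLOR_BGR2HSV)
m=((hsv[...,0]<6)|(hsv[...,0]>174))&(hsv[...,1]>150);m[:180]=0;m[220:]=0;m[:,:310]=0;m[:,340:]=0
ys,xs=np.nonzero(m);print('red cols',xs.min(),xs.max(),'rows',ys.min(),ys.max(),xs.mean(),ys.mean(),len(xs))
for dx in (0,.001,.002,.003):
  print(dx,[proj(s,np.r_[O+(dx+l[0])*ex+l[1]*ey,l[2]]).round(1) for l in ((.03,0,.038),(.03,0,.052),(.03,-.027,.064),(.042,-.027,.064),(.03,0,.045))])
to(0,.145,.1)
"
```

```text
red cols 319 324 rows 188 210 321.4742268041237 198.60824742268042 97
0 [array([316.8, 196.2]), array([320. , 201.2]), array([321.1, 239. ]), array([336.5, 239. ]), array([318.4, 198.6])]
0.001 [array([318. , 196.2]), array([321.3, 201.2]), array([322.3, 239. ]), array([337.8, 239. ]), array([319.6, 198.6])]
0.002 [array([319.2, 196.2]), array([322.5, 201.2]), array([323.6, 239. ]), array([339.1, 239. ]), array([320.8, 198.6])]
0.003 [array([320.4, 196.2]), array([323.8, 201.2]), array([324.9, 239. ]), array([340.4, 239. ]), array([322. , 198.6])]
t 6.85 local -0.0147 0.0006 0.1289 F loc 0.8 0.09 -0.19 w 0.0001 q [-0.68  0.34 -0.24  0.98 -0.    1.54]
d [0.0289 0.1444 0.0145] rot [-0.     0.006  0.   ]
```

Request:
arm_command(
  series=[
    [0,0.02,0.005,0,0.003,0],
    [0,0.05,0.01,0,0.006,0],
    [0,0.08,0.014,0,0.006,0],
    [0,0.11,0.014,0,0.006,0],
    [0,0.135,0.014,0,0.006,0],
    [0.01,0.145,0.014,0,0.006,0],
    [0.03,0.145,0.014,0,0.006,0],
    [0.05,0.145,0.014,0,0.006,0],
  ],
  grip=0.72,
)

```text
time_s: 7.52
ee_pos: [0.5488, -0.1735, 0.074]
tcp_rot: [0.225, 0.673, -0.223, 0.668]
ft_force: [0.5, 0.6, -0.3]
width: 0.0118
```

```bash
python3 -c "
from h import *
s=snap('wrist','w9')
to(0.001,.145,.035)
"
```

```text
t 7.57 local -0.0083 0.1452 0.0692 F loc -0.46 -0.7 -2.43 w 0.0118 q [-0.42  0.48 -0.2   0.91  0.    1.8 ]
d [ 0.0341 -0.0001  0.0098] rot [ 0.    -0.014  0.002]
```

View pics/w9.png

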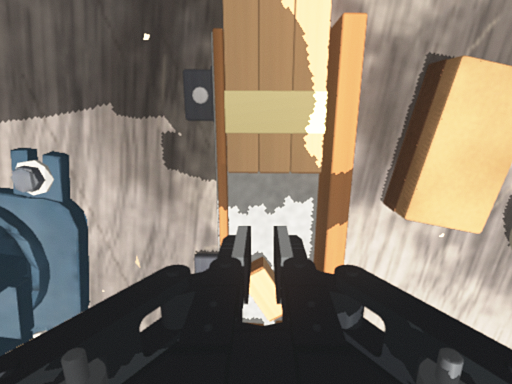

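Request:
arm_command(
  series=[
    [0,0,0.006,0,-0.007,0],
    [0,0,0.009,0,-0.014,0],
    [0,0,0.009,0,-0.014,0],
    [0.01,0,0.009,0,-0.014,0],
    [0.02,0,0.009,0,-0.014,0],
    [0.028,0,0.009,0,-0.014,0],
    [0.028,0,0.009,0,-0.014,0],
    [0.028,0,0.009,0,-0.014,0],
  ],
)

```text
time_s: 8.23
ee_pos: [0.5536, -0.1785, 0.0456]
tcp_rot: [0.224, 0.67, -0.225, 0.671]
ft_force: [-0.2, 1.1, 0.3]
width: 0.0121
```

```bash
python3 -c "
from h import *
s=snap('wrist','w10')
to(0.001,.145,.035)
"
```

```text
t 8.28 local 0.0025 0.1456 0.0462 F loc 0.16 -0.04 -0.05 w 0.0122 q [-0.42  0.51 -0.22  0.84 -0.    1.8 ]
d [ 0.0112 -0.0006 -0.0016] rot [-0.     0.004  0.   ]
```

View pics/w10.png

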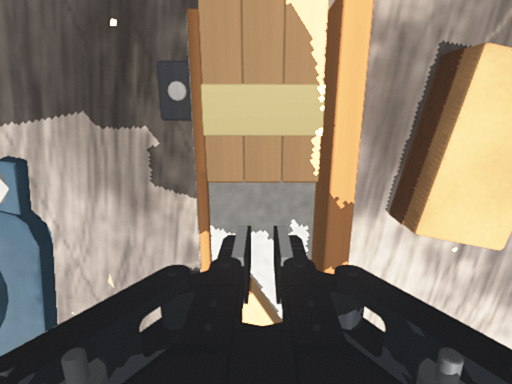

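Request:
arm_command(
  series=[
    [0.005,0,0,0,0.003,0],
    [0.01,0,0,0,0.003,0],
    [0.01,0,0,0,0.003,0],
    [0.01,-0.007,0,0,0.003,0],
    [0.01,-0.015,0,0,0.003,0],
    [0.01,-0.023,0,0,0.003,0],
    [0.01,-0.031,0,0,0.003,0],
    [0.01,-0.039,0,0,0.003,0],
  ],
)

```text
time_s: 8.95
ee_pos: [0.5306, -0.211, 0.0368]
tcp_rot: [0.224, 0.67, -0.225, 0.671]
ft_force: [0.2, -0.4, -0.5]
width: 0.0118
```

```bash
python3 -c "
from h import *
to(0.001,.04,.035)
"
```

```text
t 8.95 local 0.0031 0.1057 0.0368 F loc 0.45 -0.19 -0.49 w 0.0118 q [-0.49  0.5  -0.26  0.81 -0.    1.73]
d [ 0.0018 -0.0657 -0.0021] rot [-0.001  0.002  0.   ]
```

Request:
arm_command(
  series=[
    [0,-0.008,0,0,0,0],
    [0.001,-0.016,-0.001,0,0,0],
    [0.001,-0.024,-0.002,0,0,0],
    [0.001,-0.032,-0.002,0,0,0],
    [0.001,-0.04,-0.002,0,0,0],
    [0.001,-0.048,-0.002,0,0,0],
    [0.001,-0.056,-0.002,0,0,0],
    [0.001,-0.064,-0.002,0,0,0],
  ],
)

```text
time_s: 9.62
ee_pos: [0.4904, -0.2608, 0.0356]
tcp_rot: [0.224, 0.67, -0.225, 0.671]
ft_force: [0.4, 1.0, 0.2]
width: 0.0122
```

```bash
python3 -c "
from h import *
snap('scene','s11')
b=cv2.resize(cv2.imread('pics/s11.png')[150:320,170:300],None,fx=4,fy=3.5,interpolation=2)
cv2.imwrite('pics/s11c.png',b)
to(0.001,-.05,.035)
"
```

```text
t 9.67 local 0.001 0.0402 0.0355 F loc -0.2 -0.1 0.26 w 0.0123 q [-0.6   0.47 -0.31  0.79 -0.    1.61]
d [ 0.0007 -0.0902  0.0002] rot [-0.002  0.002  0.002]
```

View pics/s11c.png

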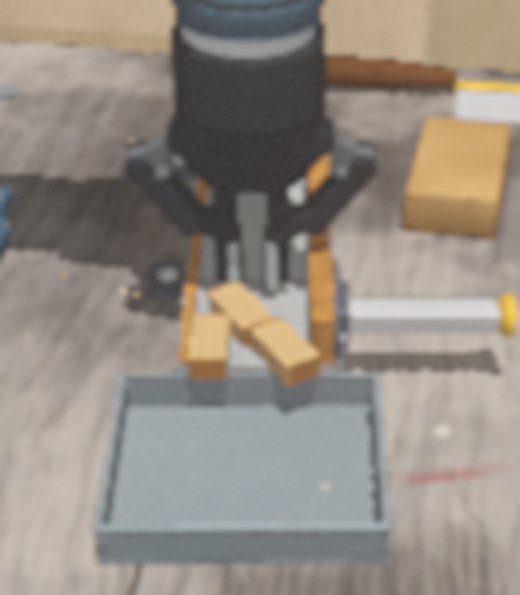

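Request:
arm_command(
  series=[
    [0,-0.008,0,0,0,0],
    [0,-0.016,0,0,0,0],
    [0,-0.024,0,0,0,0],
    [0,-0.032,0,0,0,0],
    [0,-0.04,0,0,0,0],
    [0,-0.048,0,0,0,0],
    [0,-0.056,0,0,0,0],
    [0,-0.064,0,0,0,0],
  ],
)

```text
time_s: 10.33
ee_pos: [0.452, -0.3118, 0.0356]
tcp_rot: [0.224, 0.67, -0.225, 0.671]
ft_force: [-0.4, 0.9, 0.8]
width: 0.0118
```

```bash
python3 -c "
from h import *
snap('scene','s12')
b=cv2.resize(cv2.imread('pics/s12.png')[150:320,170:300],None,fx=4,fy=3.5,interpolation=2)
cv2.imwrite('pics/s12c.png',b)
to(0.001,-.05,.035)
"
```

```text
t 10.38 local 0.0011 -0.0235 0.0356 F loc 0.72 -1.16 0.27 w 0.0119 q [-0.72  0.46 -0.33  0.78 -0.    1.5 ]
d [ 0.0007 -0.0265 -0.0001] rot [-0.002  0.002  0.001]
```

View pics/s12c.png

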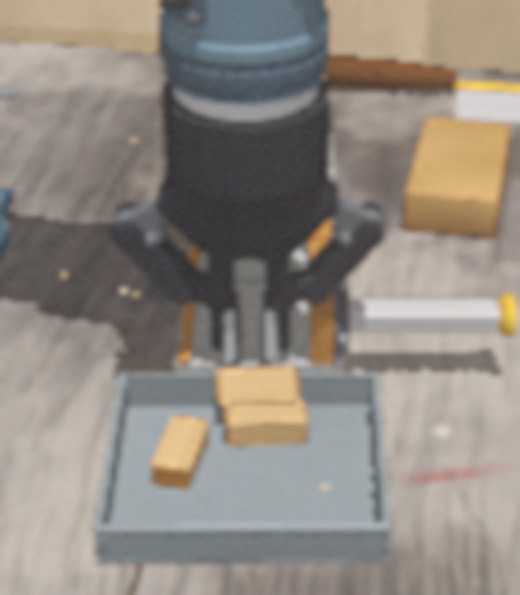

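Request:
arm_command(
  series=[
    [0,-0.006,0,0,0,0],
    [0,-0.012,0,0,0,0],
    [0,-0.018,0,0,0,0],
    [0,-0.024,0,0,0,0],
    [0,-0.03,0,0,0,0],
    [0,-0.03,0,0,0,0],
    [0,-0.03,0,0,0,0],
    [-0.02,-0.03,0,0,0,0],
  ],
)

```text
time_s: 11.05
ee_pos: [0.4321, -0.3328, 0.0524]
tcp_rot: [0.225, 0.672, -0.224, 0.669]
ft_force: [-0.2, 0.5, -0.1]
width: 0.0118
```

```bash
python3 -c "
from h import *
snap('scene','s13')
b=cv2.resize(cv2.imread('pics/s13.png')[150:320,170:300],None,fx=4,fy=3.5,interpolation=2)
cv2.imwrite('pics/s13c.png',b)
to(0.17,-.05,.13)
"
```

```text
t 11.1 local 0.0013 -0.0511 0.0579 F loc 0.29 -0.54 3.32 w 0.0117 q [-0.77  0.44 -0.3   0.83  0.    1.44]
d [-0.0716  0.0011  0.1689] rot [-0.     0.003  0.   ]
```

View pics/s13c.png

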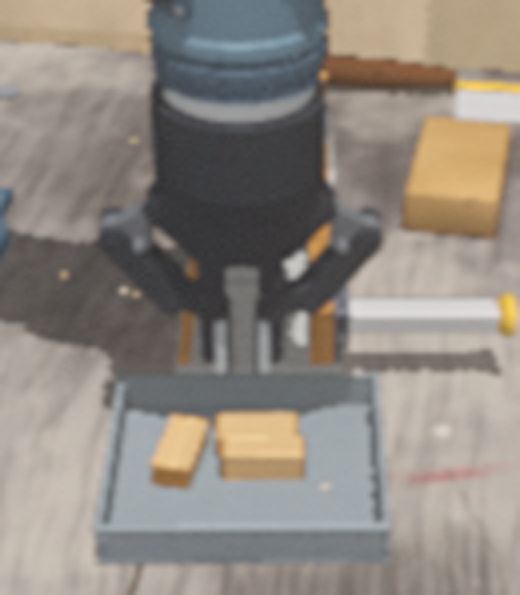

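Request:
arm_command(
  series=[
    [-0.035,0,0,0,0,0],
    [-0.062,0,0.01,0,0,0],
    [-0.062,0,0.04,0,0,0],
    [-0.062,0,0.07,0,0,0],
    [-0.062,0.005,0.1,0,0,0],
    [-0.062,0.02,0.13,0,0,0],
    [-0.062,0.04,0.155,0,0,0],
    [-0.062,0.051,0.162,0,0,0],
  ],
  grip=1,
)

```text
time_s: 11.77
ee_pos: [0.5983, -0.3922, 0.1171]
tcp_rot: [0.224, 0.669, -0.224, 0.672]
ft_force: [-0.9, 1.0, -0.5]
width: -0.0004
```

```bash
python3 -c "
from h import *
to(0.163,.0,.041)
s=snap('wrist','w14');snap('top','t14')
a=cv2.resize(cv2.imread('pics/t14.png')[130:310,150:370],None,fx=3,fy=3,interpolation=2)
cv2.imwrite('pics/t14c.png',a)
to(0.163,.0,.041)
for l in ((.136,.0,.058),(.136,-.013,.045),(.136,.013,.045)): print(l,proj(s,np.r_[O+l[0]*ex+l[1]*ey,l[2]]))
"
```

```text
t 11.77 local 0.1662 0.0017 0.1171 F loc -1.36 0.29 -0.55 w -0.0004 q [-0.67  0.71  0.35  1.2   0.    1.55]
d [ 0.0761 -0.0017 -0.0036] rot [ 0.001  0.005 -0.001]
t 11.87 local 0.1643 0.0021 0.1169 F loc 0.5 0.48 -0.4 w -0.0002 q [-0.67  0.71  0.34  1.2   0.    1.55]
d [ 0.0759 -0.0022 -0.0015] rot [ 0.003  0.003 -0.001]
(0.136, 0.0, 0.058) [219.37439017 209.05511198]
(0.136, -0.013, 0.045) [222.23227319 219.15482735]
(0.136, 0.013, 0.045) [221.04583515 187.63820316]
```

View pics/w14.png

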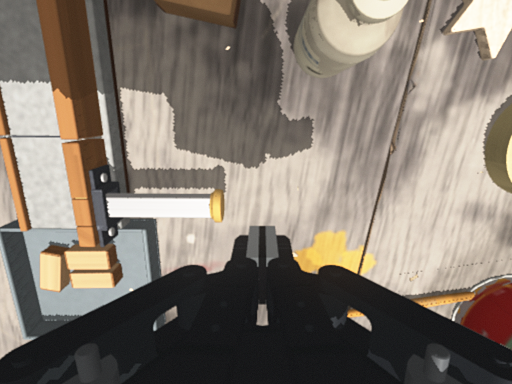

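View pics/t14c.png

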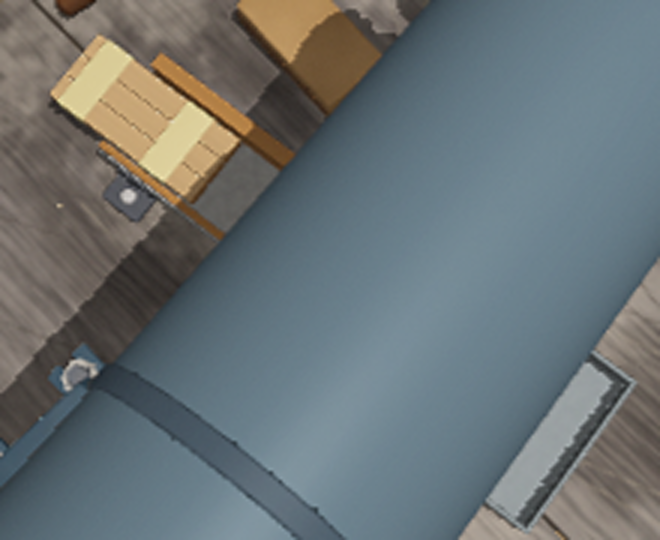

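Request:
arm_command(
  series=[
    [0.015,-0.002,0,0,0,0],
    [0.035,-0.002,0,0,0,0],
    [0.055,-0.002,0,0,0,0],
    [0.07,-0.002,0,0,0,0],
    [0.075,-0.002,0,0,0,0],
    [0.075,-0.002,0,0,0,0],
    [0.075,-0.002,0,0,0,0],
    [0.075,-0.002,-0.004,0,0,0],
  ],
)

```text
time_s: 12.53
ee_pos: [0.5911, -0.3921, 0.0446]
tcp_rot: [0.224, 0.669, -0.225, 0.672]
ft_force: [1.0, 0.3, 0.3]
width: 0.0006
```

```bash
python3 -c "
from h import *
s=snap('wrist','w15')
to(0.072,.0,.041)
"
```

```text
t 12.58 local 0.1594 -0.0024 0.0447 F loc -0.58 0.07 -0.06 w -0.0001 q [-0.67  0.74  0.21  1.03 -0.    1.54]
d [ 0.0033  0.0024 -0.0875] rot [-0.     0.004  0.   ]
```

View pics/w15.png

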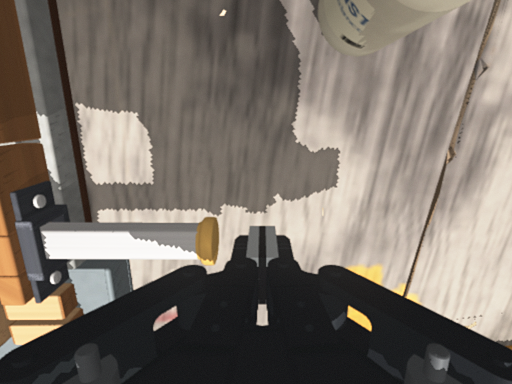

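Request:
arm_command(
  series=[
    [0.001,0.001,-0.006,0,0,0],
    [0.003,0.002,-0.012,0,0,0],
    [0.003,0.002,-0.018,0,0,0],
    [0.003,0.002,-0.025,0,0,0],
    [0.003,0.002,-0.032,0,0,0],
    [0.003,0.002,-0.039,0,0,0],
    [0.003,0.002,-0.046,0,0,0],
    [0.003,0.002,-0.053,0,0,0],
  ],
)

```text
time_s: 13.25
ee_pos: [0.5496, -0.3577, 0.041]
tcp_rot: [0.224, 0.669, -0.225, 0.672]
ft_force: [2.8, -0.9, 3.2]
width: 0.0001
```

```bash
python3 -c "
from h import *
s=snap('wrist','w16')
to(0.072,.0,.041)
"
```

```text
t 13.3 local 0.1048 -0.0 0.0407 F loc 1.02 -0.56 1.84 w -0.0 q [-0.67  0.64  0.01  0.93  0.    1.54]
d [-0.0004  0.     -0.0328] rot [ 0.     0.002 -0.   ]
```

View pics/w16.png

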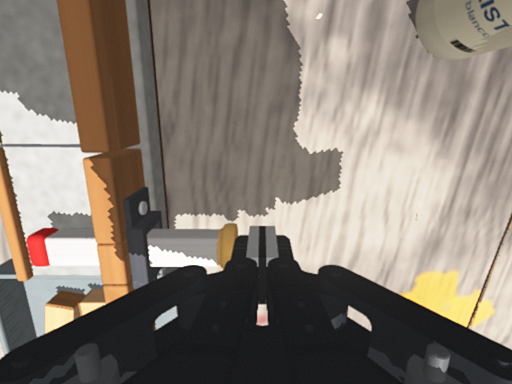

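Request:
arm_command(
  series=[
    [0,0,-0.006,0,0,0],
    [0,0,-0.012,0,0,0],
    [0,0,-0.018,0,0,0],
    [0,0,-0.022,0,0,0],
    [0,0,-0.025,0,0,0],
    [0,0,-0.027,0,0,0],
    [0,0,-0.028,0,0,0],
    [0,0,-0.029,0,0,0],
  ],
)

```text
time_s: 13.97
ee_pos: [0.5258, -0.34, 0.0397]
tcp_rot: [0.224, 0.67, -0.225, 0.671]
ft_force: [2.7, -1.3, 1.9]
width: 0.0002
```

```bash
python3 -c "
from h import *
to(0.072,.0,.041)
"
```

```text
t 13.97 local 0.0769 -0.0003 0.0397 F loc 2.9 0.56 1.89 w 0.0002 q [-0.68  0.59 -0.09  0.89 -0.    1.54]
d [-0.0013  0.0003 -0.0049] rot [-0.     0.002  0.   ]
```

Request:
arm_command(
  series=[
    [0,0,-0.001,0,0,0],
    [0,0,-0.002,0,0,0],
    [0,0,-0.003,0,0,0],
    [0,0,-0.004,0,0,0],
    [0,0,-0.005,0,0,0],
    [0,0,-0.006,0,0,0],
    [0,0,-0.006,0,0,0],
    [0,0,-0.006,0,0,0],
  ],
)

```text
time_s: 14.63
ee_pos: [0.5235, -0.3383, 0.0401]
tcp_rot: [0.224, 0.668, -0.225, 0.673]
ft_force: [7.9, -5.0, -3.8]
width: 0.0003
```

```bash
python3 -c "
from h import *
to(0.072,.0,.041)
s=snap('wrist','w18')
for l in ((-.045,.009,.052),(-.045,-.009,.052),(-.036,-.027,.036),(.03,-.027,.064)): print(l,proj(s,np.r_[O+l[0]*ex+l[1]*ey,l[2]]))
"
```

```text
t 14.63 local 0.0741 -0.0003 0.0401 F loc 9.36 0.77 -3.8 w 0.0003 q [-0.68  0.58 -0.1   0.88  0.    1.54]
d [-0.001   0.0003 -0.0021] rot [-0.     0.008 -0.   ]
(-0.045, 0.009, 0.052) [ 17.84817329 235.80618019]
(-0.045, -0.009, 0.052) [ 25.85871    268.41269392]
(-0.036, -0.027, 0.036) [ 69.84818348 281.52784606]
(0.03, -0.027, 0.064) [169.51204587 313.70458814]
```

View pics/w18.png

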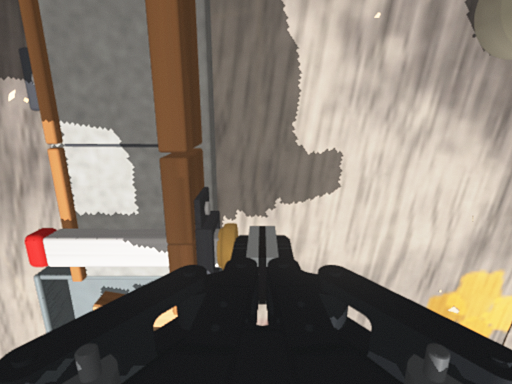

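Request:
arm_command(
  series=[
    [0,0,-0.001,0,0,0],
    [0,0,-0.002,0,0,0],
    [0,0,-0.003,0,0,0],
    [0,0,-0.004,0,0,0],
    [0,0,-0.005,0,0,0],
    [0,0,-0.005,0,0,0],
    [0,0,-0.005,0,0,0],
    [0,0,-0.005,0,0,0],
  ],
)

```text
time_s: 15.35
ee_pos: [0.5233, -0.3382, 0.0406]
tcp_rot: [0.223, 0.665, -0.226, 0.676]
ft_force: [16.7, -10.6, -12.2]
width: -0.0001
```

```bash
python3 -c "
from h import *
to(0.072,.0,.041)
s=snap('wrist','w19')
b=cv2.resize(cv2.imread('pics/w19.png')[190:300,10:300],None,fx=2.7,fy=2.7,interpolation=2)
cv2.imwrite('pics/w19c.png',b)
for l in ((-.045,.009,.052),(-.045,-.009,.052),(-.036,-.027,.036),(-.036,.0,.036),(-.036,0.1,.036),(.03,.05,.064)): print(l,proj(s,np.r_[O+l[0]*ex+l[1]*ey,l[2]]))
"
```

```text
t 15.35 local 0.0738 -0.0003 0.0406 F loc 19.74 1.61 -12.15 w -0.0001 q [-0.68  0.57 -0.12  0.86  0.    1.54]
d [-0.0005  0.0003 -0.0018] rot [-0.     0.016 -0.   ]
(-0.045, 0.009, 0.052) [ 17.80355625 236.14277437]
(-0.045, -0.009, 0.052) [ 25.83578262 268.84225903]
(-0.036, -0.027, 0.036) [ 69.794668   281.87841147]
(-0.036, 0.0, 0.036) [ 61.09519716 238.94170653]
(-0.036, 0.1, 0.036) [20.61939566 39.17121701]
(0.03, 0.05, 0.064) [154.88235191 156.29497825]
```

View pics/w19c.png

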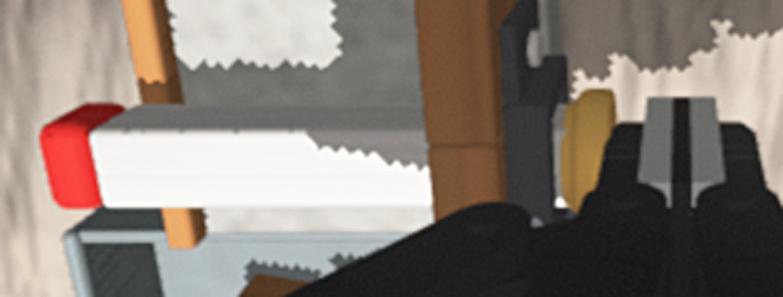

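Request:
arm_command(
  series=[
    [0,0,0.005,0,0,0],
    [0,0,0.012,0,0,0],
    [0,0,0.03,0,0,0],
    [-0.02,0,0.04,0,0,0],
    [-0.06,0,0.04,0,0,0],
    [-0.1,0,0.04,0,0,0],
    [-0.14,-0.02,0.03,0,0,0],
    [-0.17,-0.05,0.01,0,0,0],
  ],
)

```text
time_s: 16.07
ee_pos: [0.5019, -0.376, 0.2057]
tcp_rot: [0.223, 0.67, -0.224, 0.672]
ft_force: [0.1, -1.6, 1.2]
width: -0.0001
```

Request:
arm_command(
  series=[
    [0,-0.03,-0.02,0,0,0],
    [0,-0.06,-0.04,0,0,0],
    [0,-0.09,-0.06,0,0,0],
    [0,-0.12,-0.08,0,0,0],
    [0,-0.15,-0.1,0,0,0],
    [0,-0.18,-0.12,0,0,0],
    [0,-0.2,-0.13,0,0,0],
    [0,-0.2,-0.13,0,0,0],
  ],
)

```text
time_s: 16.73
ee_pos: [0.2722, -0.4581, 0.2024]
tcp_rot: [0.227, 0.671, -0.226, 0.669]
ft_force: [1.3, 0.2, 0.2]
width: -0.0
```

```bash
python3 -c "
from h import *
st()
s=snap('top','t20')
a=cv2.resize(cv2.imread('pics/t20.png')[130:310,150:370],None,fx=3.3,fy=3.3,interpolation=2)
cv2.imwrite('pics/t20c.png',a)
snap('scene','s20')
for f in('top0','t20'):
  hsv=cv2.cvtColor(cv2.imread('pics/'+f.replace('top0','top0')+'.png'),cv2.COLOR_BGR2HSV)
  m=((hsv[...,0]<8)|(hsv[...,0]>172))&(hsv[...,1]>150)&(hsv[...,2]>100); m[:, :260]=0;m[:,300:]=0;m[:230]=0;m[270:]=0
  ys,xs=np.nonzero(m);print(f,xs.mean(),ys.mean(),len(xs))
d=np.abs(cv2.imread('pics/t20.png').astype(int)-cv2.imread('pics/top0.png')).max(2)
cv2.imwrite('pics/diff.png',cv2.resize(((d>40)*255).astype('uint8')[60:320,150:400],None,fx=2,fy=2,interpolation=0))
"
```

```text
t 16.73 local -0.0545 -0.2472 0.2024 F loc 0.91 0.91 0.16 w -0.0 q [-1.15  0.3  -0.1   1.17 -0.    1.07]
top0 277.1025641025641 253.6153846153846 39
t20 276.86842105263156 253.78947368421052 38
```

View pics/t20c.png

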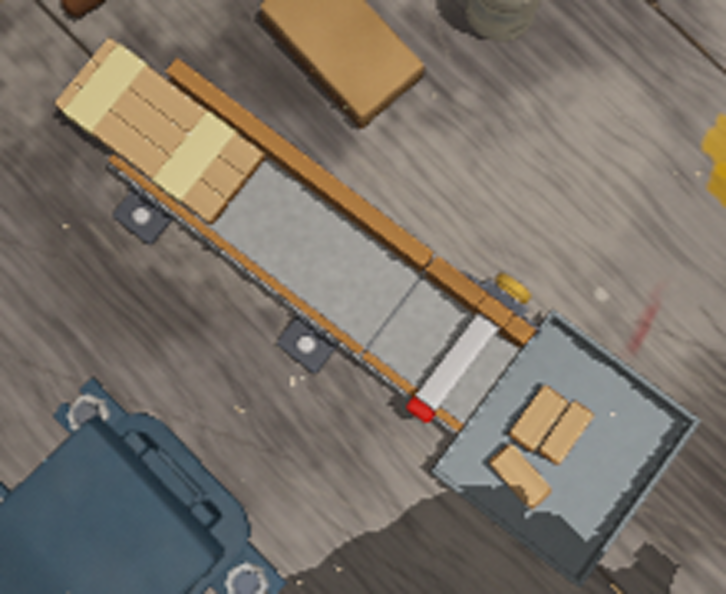

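View pics/s20.png

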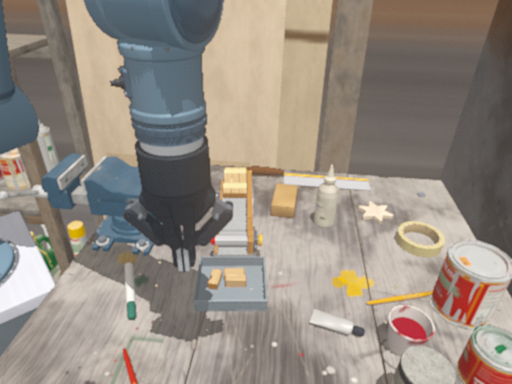

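View pics/diff.png

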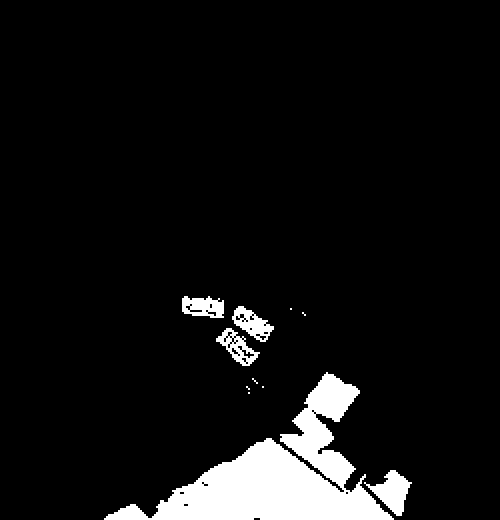

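Request:
arm_command(
  series=[
    [0,0,0,0,0,0],
    [0,0,0,0,0,0],
    [0,0,0,0,0,0],
    [0,0,0,0,0,0],
    [0,0,0,0,0,0],
    [0,0,0,0,0,0],
    [0,0,0,0,0,0],
    [0,0,0,0,0,0],
  ],
)

```text
time_s: 17.5
ee_pos: [0.2771, -0.4582, 0.2035]
tcp_rot: [0.224, 0.67, -0.225, 0.671]
ft_force: [-0.1, 0.6, 0.2]
width: -0.0
```

```bash
python3 -c "
from h import *
st();print(sign_off())"
```

```text
t 17.5 local -0.0505 -0.2444 0.2035 F loc -0.46 0.39 0.24 w -0.0 q [-1.15  0.3  -0.1   1.17  0.    1.07]
the job is handed in; nothing more can be done
None
```

The job is done and handed in at 17.5 s. I pushed the bolt back flush, swept all three pieces into the tray, pushed the bolt fully out again by its knob, and withdrew the arm.

- **Bolt drawn back:** the first upright push stopped at about 8 N, apparently with the wide part of the finger on the fence. I tilted the tool 14° and finished the push. The wrist picture then showed the red tip flush in the fence face, to within about 0.5 mm. That picture was taken while the arm was still settling, so absolute positions in it were 2–3 mm off. The flush reading compares the tip with the fence in the same image.
- **Pieces:** the last top and scene pictures show all three pieces inside the tray.
- **Bolt out again:** it came up against its hard stop, with no more movement as the push rose to about 20 N. The red tip is within 0.3 pixel of where it started in the top view. One wrist view had suggested it was 4–5 mm short; the hard stop and the top view both disagree with that.
- **Other items:** comparing before and after top pictures shows no change at the bundle, glue bottle or sanding block. The highest wrist force I saw at the end of any move was about 23 N.

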